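Swap the sample trays: spare in, cube out

TASK

Two sample trays run on rails, and only one may stand out at a time. First push the empty tray, which was left part-way out, fully home; then hook a fingertip behind the orange lip of the tray that carries the mortar cube and draw it gently out to its front stop. Grasp and lift nothing, do not touch the cube, which must stay standing in its tray, and leave the other things where they are.

Things in the scene. Friction and masses are not known exactly. Their poses are not given: they have to be found in the camera images.
- slide_full: fixed slide, grey base 250 (x) x 124 (y) x 8 mm, with an aluminium guide rail (top at 22 mm) along each long side. Origin: centre of its underside, on the worktop. +x points to the back end, where the tray is home; the tray comes out along -x, towards the robot. Slide of the tray with the mortar cube
- slide_spare: fixed slide, grey base 250 (x) x 124 (y) x 8 mm, with an aluminium guide rail (top at 22 mm) along each long side. Origin: centre of its underside, on the worktop. +x points to the back end, where the tray is home; the tray comes out along -x, towards the robot. Slide of the empty tray, built like the other; either may stand on the left
- lip_full (a point): upright orange lip across the front of the loaded tray: 8 mm thick (x), 94 wide (y), 32 high. The point: centre of its underside, 10 mm above the worktop; its top is at 42 mm. Axes as its slide's; moves with the tray. Front face 4 mm to -x of the point; the finger well (floor 14 mm above the worktop) runs from 4 to 52 mm to +x of it. Rules call the lip tray_full_c0
- lip_spare (a point): upright orange lip across the front of the empty tray: 8 mm thick (x), 94 wide (y), 32 high. The point: centre of its underside, 10 mm above the worktop; its top is at 42 mm. Axes as its slide's; moves with the tray. Front face 4 mm to -x of the point; the finger well (floor 14 mm above the worktop) runs from 4 to 52 mm to +x of it. Rules call the lip tray_spare_c0
- bay_full (a point): centre of the load bay's floor in the loaded tray, 14 mm above the worktop, 95 mm to +x of the lip's point; moves with the tray. Both white trays are 142 x 94 mm. From front to back: lip; empty finger well 48 mm long, 84 wide, floor at 14 mm; partition 5 mm thick; load bay 76 x 84 mm; rear wall 5 mm. Side walls, partition and rear wall reach 30 mm above the worktop
- tray_full (a joint): how far the loaded tray is out, m: 0 = fully home at the rear stop, 0.100 = at the front stop (hidden in the rails). Grows as the tray moves along the slide's -x. Stays where it is left; moving it takes about 1.5 N plus 8 N per m/s. Starts at 0 to 0.012.
- tray_spare (a joint): how far the empty tray is out, m: 0 = fully home at the rear stop, 0.100 = at the front stop (hidden in the rails). Grows as the tray moves along the slide's -x. Stays where it is left; moving it takes about 1.5 N plus 8 N per m/s. Starts at 0.045 to 0.075.
- mortar_cube: loose grey mortar cube, 40 mm, about 0.14 kg, standing in the load bay of the loaded tray. Origin: centre of its underside; its top is 54 mm above the worktop
- tapping_mallet: wooden mallet lying down, about 125 mm long, head 48 mm; leave alone. Origin: centre of its underside
- funnel: funnel standing mouth down, 83 mm across, 72 mm high; leave alone. Origin: centre of its underside
- tape_roll: roll of tape lying flat, 96 mm across, 25 mm high; leave alone. Origin: centre of its underside
- weighing_bottle: small glass bottle with stopper, 43 mm across, 64 mm high; leave alone. Origin: centre of its underside
- sample_tin: round aluminium tin, 60 mm across, 40 mm high; leave alone. Origin: centre of its underside
- stopwatch: black stopwatch lying face up, 71 x 60 x 19 mm; leave alone. Origin: centre of its underside
Things that resemble listed ones, but are neither listed nor needed, are in the scene too. Leave any blue, pink or turquoise look-alike of the mortar_cube alone.

How it is judged (in metres and radians):
On the way, in this order (a step that is already met when the one before it is completed fails the run):
1. the empty tray is pushed fully home (value of joint tray_spare below 0.006 m), for 0.2 s.
2. the fingers pull on the lip of the loaded tray while it comes out (contact force between the fingers and tray_full_c0 above 0.3 N and value of joint tray_full between 0.03 and 0.09 m and velocity of joint tray_full above 0.003 m/s).
3. the loaded tray is drawn out to its front stop (value of joint tray_full above 0.094 m), for 0.2 s.
At the end, for the whole second after the job is handed in: the empty tray is home (within 6 mm of its rear stop), the loaded tray is out (within 6 mm of its front stop), and the mortar cube stands upright and still on the floor of its load bay (value of joint tray_spare below 0.006 m and value of joint tray_full above 0.094 m and horizontal distance between mortar_cube and bay_full below 0.036 m and height (world z) of mortar_cube below 0.022 m and angle between mortar_cube's own z axis and vertical below 0.1 rad and linear speed of mortar_cube below 0.02 m/s); the robot touches nothing.
It fails at once if the robot touches the mortar cube (contact force between any of the fingers, the arm and mortar_cube above 0.5 N).
It fails at once if the mortar cube is lifted or tipped (height (world z) of mortar_cube above 0.035 m or angle between mortar_cube's own z axis and vertical above 0.3 rad).
It fails at once if a lip is pinched or wrenched (more than 40 N) (contact force between the fingers and tray_full_c0 above 40 N or contact force between the fingers and tray_spare_c0 above 40 N).
It fails at once if the loaded tray comes well out while the empty one is still out (value of joint tray_full above 0.03 m and value of joint tray_spare above 0.012 m).
It fails at once if another thing is moved by more than 25 mm (distance of any of tapping_mallet, funnel, tape_roll, weighing_bottle, sample_tin, stopwatch from where it was at the start of the episode above 0.025 m).
It also fails if it takes over 54 s, if anything falls off the work surface, if the arm or the gripper's body presses on something with over 40 N, if the wrist force passes 120 N, or if a joint passes its speed limit or range.

ROBOT

A 6-joint arm with a two-finger parallel gripper is mounted at the origin on a cart in front of the work surface, level with it; the furniture and walls round the work are solid. World frame = base frame: x ahead of the robot, y to its left, z up, the work surface at z = 0. Lengths are in mm, angles in degrees, forces in N, time in s.
With the tool pointing down it reaches from about 300 to 850 mm from the base axis. Payload 4.2 kg.
Tool frame: the origin (TCP) lies midway between the tips of the shut fingers; the grasp point (between the pads) lies 19 mm behind it; z points along the fingers, x is the direction in which the jaws open and shut, and the axes are right-handed (so a half turn about z gives the same grasp; the last joint's range is limited). The gripper opens to 91 mm and grips with 3 to 60 N. Pads are 32 mm wide; open, the fingers measure 118 mm over their backs; the gripper's body (76 mm by 178 mm) begins 60 mm behind the grasp point.
Start: joints at [-73.109, 18.312, 89.639, -0, 72.044, -1.146], TCP at [178.038, -546.759, 213.976] pointing down, gripper open.
Joint ranges: [-177.97, 177.97], [-48.28, 115.42], [12.27, 149.76], [-77.06, 257.06], [2.81, 150.46], [-146.56, 146.56]. Speed limits (degrees/s): [147.25, 147.25, 180, 180, 180, 180].

INTERFACE

Orientations are given as [roll, pitch, yaw] about the fixed x, y, z axes, in that order (R = Rz(yaw) Ry(pitch) Rx(roll)).
In Python, from workcell import env gives the robot as it stands. The module is installed in compiled form; this text tells all that it offers.
- The arm moves only by the tool drive_tool, never from a script. Its argument "series" is a list of rows, each a list of 3 entries, a list of its own where there are three numbers: the closure, from 0 (fully open) to 1 (shut), then the shift along the tool's x, y, z in mm, then the turn, a rotation vector about the tool's x, y, z in rad. In form: [[gripper, [dx, dy, dz], [rx, ry, rz]], ...]. A call has exactly 5 rows; each row is the pose to reach, as a shift and turn from the pose commanded when the call began, along the tool's axes at that moment; what a row does not reach only later rows make up. A row lasts 1/10 s, in which the tool goes at most 50 mm and 8.59 degrees, less where a joint would pass 70% of its speed; a pose out of reach is approached as far as the arm can. A call with a gripper value outside its range is refused whole. The fingers move at their own pace and stop on an object; "squeeze" is the grip in N (left out, the last holds). Time passes only in rows, so rows that repeat a pose let the fingers close, or fill a call up. It gives the time, the measured TCP pose, the force and the opening at its end, in the units of the state.
- env.state(): the state, without advancing time (a new reading comes with each control period).
- env.grab_frame(name): name is "side" or "top" or "wrist"; returns a dict with "image" (384x512x3 uint8, red, green, blue), "K" (3x3 intrinsics, pixels), "k1" (the pictures are not rectified: a ray, as slopes to the right and down, at radius r is drawn at 1 + k1 r^2 times it, then the intrinsics apply), "origin" and "orientation" of the camera in the world. Camera axes: x right, y down, z forward; pixel columns grow to the right and rows downward; lengths in mm; the calibration is good to about 2 mm. A picture is of the moment at which its call begins. There is no depth.
- env.job_done(): hands the job in, once; it reports no verdict.
The state is a dict: "time_s": time; "qpos": joint angles; "qvel": joint speeds; "effort": joint torques, N m; "ee_pos": TCP position; "ee_rot": TCP orientation; "force": force on the tool from outside, world axes, zero at the start; "torque": the same for the moment, N m; "gripper_width": finger opening in mm.
Only numpy, scipy, OpenCV 4.12 (cv2) and the standard library are available. Lean on these libraries where they do the work, as an engineer would, in place of code of your own. Each camera call takes 0.05 s, during which the arm holds its last target.

## Working session

There is one attempt and no reset: what is moved stays moved. The work goes in short steps, Python scripts to look and compute and a tool call to move; the robot and the scene stay as the last step left them, time stands still between calls to the robot, and variables do not carry over. Pictures are saved under pics/ and viewed, and the job is handed in when it is done.

Besides the shell and the picture viewer there is one more tool, called after ">>>" by a JSON object that holds its "op" and its "data". drive_tool: Moves the arm, as the interface text tells. Its arguments: {"type":"object","properties":{"series":{"type":"array","items":{"type":"array"}},"squeeze":{"type":"number"}},"required":["series"]}

```bash
mkdir -p pics; cat > h.py <<'E'
from workcell import env
import cv2, numpy as np
def snap(name,fn):
    f=env.grab_frame(name); cv2.imwrite('pics/'+fn,cv2.cvtColor(f['image'],cv2.COLOR_RGB2BGR))
    import pickle; pickle.dump(f,open('pics/'+fn[:-4]+'.pkl','wb')); return f
E
python3 - <<'E'
from h import *
print(env.state())
for n in ['side','top','wrist']:
    f=snap(n,n+'0.png'); print(n,f['K'],f['k1'],f['origin'],f['orientation'])
E
```

```text
{'time_s': 0.0, 'qpos': array([-7.31092390e+01,  1.83512913e+01,  8.97079531e+01, -1.41566525e-03,
        7.20431194e+01, -1.14654931e+00]), 'qvel': array([ 0.00554611, -0.01897455,  0.0211659 ,  0.03767191,  0.13102051,
       -0.02968483]), 'effort': array([-1.44159501e-03, -4.12466526e+01, -2.31971812e+01,  7.27824890e-02,
        4.57277836e-02, -1.39676872e-04]), 'ee_pos': array([ 177.87807381, -546.25203335,  213.11330595]), 'ee_rot': array([-1.79999297e+02,  1.02370252e-01, -7.19622514e+01]), 'force': array([-0.09282024,  0.1853263 ,  0.52670495]), 'torque': array([ 0.04774584, -0.01277703, -0.01221964]), 'gripper_width': 90.94019702936923}
side [[360.12943713   0.         259.07162201]
 [  0.         360.12943713 195.07675273]
 [  0.           0.           1.        ]] -0.10819101365314096 [  535.83299595 -1042.31186795   395.90625247] [-1.09744611e+02 -8.97598634e-02 -9.49464299e-02]
top [[447.99153568   0.         254.1753134 ]
 [  0.         447.99153568 185.06021907]
 [  0.           0.           1.        ]] 0.0551542870504209 [ 470.6589335  -109.14728029 1257.28338737] [-1.76758812e+02  1.12106989e-01 -9.15767623e+01]
wrist [[318.13939692   0.         250.88713647]
 [  0.         318.13939692 190.05330194]
 [  0.           0.           1.        ]] -0.08295111844387745 [ 248.00741172 -523.94372779  383.73566056] [ 1.65126230e+02  2.95902644e-02 -7.19896987e+01]
```

View pics/top0.png

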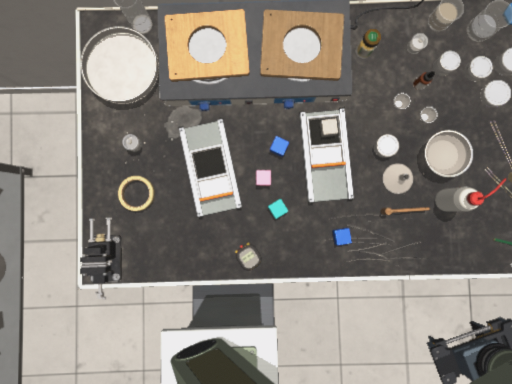

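View pics/side0.png

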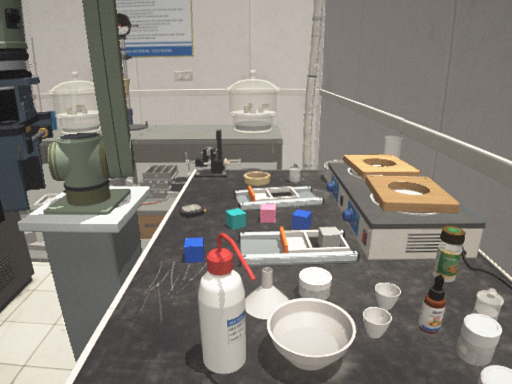

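The top view shows the empty tray part-way out on the left slide (lip about (214,196)). On the right slide the loaded tray holds a grey cube at (329,128), with its lip about (329,164). Blue, pink and turquoise look-alikes lie loose at (279,146), (343,237), (264,178) and (278,209). I'll confirm this in an enlarged crop.

```bash
python3 - <<'E'
import cv2
a=cv2.imread('pics/top0.png')
c=cv2.resize(a[95:225,165:365],None,fx=4,fy=4,interpolation=cv2.INTER_CUBIC)
cv2.imwrite('pics/top0c.png',c)
E
```

```text
(no output)
```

View pics/top0c.png

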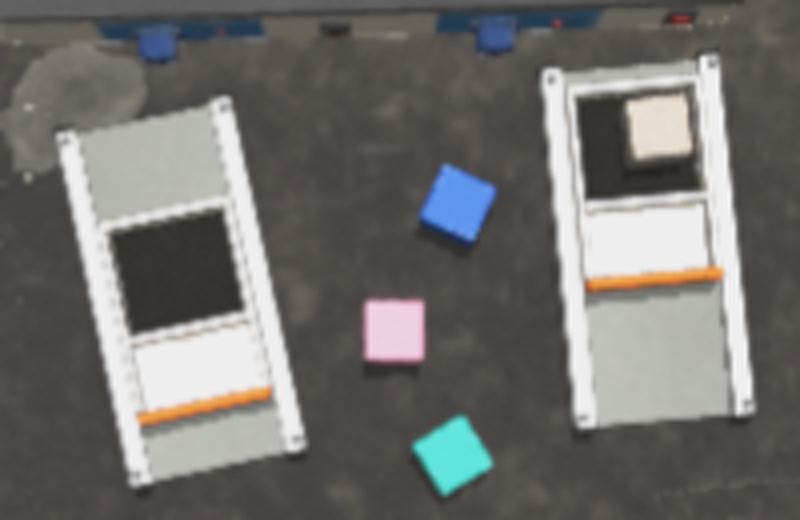

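Confirmed: the near-white/grey cube is in the right tray's bay, so that is slide_full. The left tray is empty and part-way out, so that is slide_spare. Next I locate the slides and lips.

```bash
cat >> h.py <<'E'
from scipy.spatial.transform import Rotation as Rn
def pix2w(f,uv,z):
    K=np.array(f['K']);uv=np.atleast_2d(np.array(uv,float))
    d=np.array([f['k1'],0,0,0,0.])
    x=cv2.undistortPoints(uv[:,None],K,d,None,None,None)[:,0] if 0 else cv2.undistortPointsIter(uv[:,None],K,d,np.eye(3),K,(3,100,1e-10))[:,0]
    x=np.c_[(x-K[:2,2])/[K[0,0],K[1,1]],np.ones(len(x))]
    R=Rn.from_euler('xyz',f['orientation'],degrees=True).as_matrix()
    r=x@R.T; o=np.array(f['origin']); t=(z-o[2])/r[:,2]
    return o+r*t[:,None]
def w2pix(f,P):
    R=Rn.from_euler('xyz',f['orientation'],degrees=True).as_matrix(); o=np.array(f['origin'])
    rv=cv2.Rodrigues(R.T)[0]
    return cv2.projectPoints(np.atleast_2d(np.array(P,float)),rv,-R.T@o,np.array(f['K']),np.array([f['k1'],0,0,0,0.]))[0][:,0]
E
python3 - <<'E'
from h import *
import pickle
f=pickle.load(open('pics/top0.pkl','rb'))
c=lambda L:np.array(L)/4+[165-.375,95-.375]
for n,L,lip in [('spare',[(57,133),(231,97),(130,488),(307,450)],[(138,419),(271,394)]),('full',[(542,72),(718,57),(577,430),(753,415)],[(587,284),(722,274)])]:
    w=pix2w(f,c(L),22)
    bl,br,fl,fr=w[:,:2]
    print(n,'corners',w[:,:2].round(1).tolist())
    print(' len',np.linalg.norm(bl-fl),np.linalg.norm(br-fr),'wid',np.linalg.norm(bl-br),np.linalg.norm(fl-fr))
    e=(bl+br-fl-fr); print(' yaw',np.degrees(np.arctan2(e[1],e[0])),'wyaw',[np.degrees(np.arctan2(*(-(a-b)*[1,-1])[[0,1]])) for a,b in((bl,br),(fl,fr))],'centre',w[:,:2].mean(0))
    l=pix2w(f,c(lip),42); m=l[:,:2].mean(0); u=e/np.linalg.norm(e); print(' lip mid',m,'w',np.linalg.norm(l[0]-l[1]),'along',(m-w[:,:2].mean(0))@u,'lat',(m-w[:,:2].mean(0))@[-u[1],u[0]])
print('cube',pix2w(f,c([(658,128)]),54))
E
```

```text
spare corners [[705.4, 95.9], [727.4, -25.3], [458.1, 50.5], [480.8, -71.7]]
 len 251.38346320646116 250.94786554961334 wid 123.22488697738693 124.29676118124762
 yaw 10.539801238368723 wyaw [np.float64(10.30235906180287), np.float64(10.505200677483279)] centre [592.92335923  12.33252107]
 lip mid [512.01683106  -3.67727548] w 91.61762728831745 along -82.46996771238855 lat -0.9403787763442248
full corners [[738.8, -242.0], [745.6, -364.2], [489.5, -257.9], [496.5, -378.8]]
 len 249.8662772532686 249.4850324792339 wid 122.4116815460098 121.15250369049808
 yaw 3.5104520197029268 wyaw [np.float64(3.162350285888243), np.float64(3.3390341701718658)] centre [ 617.59232428 -310.70715475]
 lip mid [ 590.26042272 -311.49634773] w 91.75665165785159 along -27.328939993854885 lat 0.8858371118002737
cube [[ 691.36731683 -315.50813614   54.        ]]
```

```bash
python3 - <<'E'
import cv2
a=cv2.imread('pics/side0.png')
c=cv2.resize(a[170:275,190:390],None,fx=4,fy=4,interpolation=cv2.INTER_CUBIC)
cv2.imwrite('pics/side0c.png',c)
E
```

```text
(no output)
```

View pics/side0c.png

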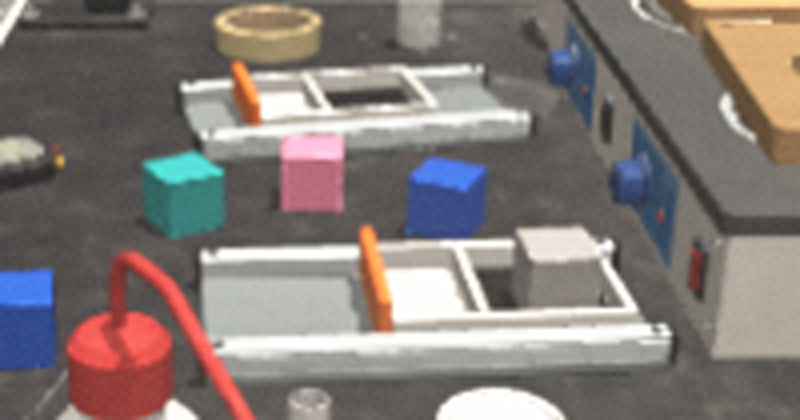

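The estimates agree with the given sizes: slides measure 250 x 124 and lips about 92 wide. Spare slide: yaw 10.5°, lip 82 mm in front of the slide centre. Full slide: yaw 3.4°, lip 27 mm in front. Next I plan the approach in front of the spare lip.

```bash
cat >> h.py <<'E'
SL={'s':(np.array([592.9,12.3]),10.5),'f':(np.array([617.6,-310.7]),3.4)}
def w(s,along,lat,z):
    c,y=SL[s]; y=np.radians(y); return np.r_[c+along*np.array([np.cos(y),np.sin(y)])+lat*np.array([-np.sin(y),np.cos(y)]),z]
def where(s):
    st=env.state(); c,y=SL[s]; d=np.array(st['ee_pos'])[:2]-c; y=np.radians(y)
    print('along %.1f lat %.1f z %.1f'%(d@[np.cos(y),np.sin(y)],d@[-np.sin(y),np.cos(y)],st['ee_pos'][2]),'rot',st['ee_rot'].round(2),'t',round(st['time_s'],2),'F',np.round(st['force'],2),'w',round(st['gripper_width'],1))
def plan(P,yaw):
    st=env.state(); R=Rn.from_euler('xyz',st['ee_rot'],degrees=True); T=Rn.from_euler('xyz',[180,0,yaw],degrees=True)
    print('shift',R.inv().apply(P-np.array(st['ee_pos'])).round(1),'turn',(R.inv()*T).as_rotvec().round(4))
E
python3 - <<'E'
from h import *
P=w('s',-128,-1,150);print(P); plan(P,10.5)
E
```

```text
[467.22560736 -12.00940217 150.        ]
shift [-418.5 -440.6   63.9] turn [-1.0000e-03  1.1000e-03 -1.4392e+00]
```

>>> {"op": "drive_tool", "data": {"series": [[1,[-33,-34,0],[0,0,-0.13]],[1,[-66,-69,0],[0,0,-0.26]],[1,[-99,-104,0],[0,0,-0.39]],[1,[-132,-139,0],[0,0,-0.52]],[1,[-165,-174,0],[0,0,-0.65]]], "squeeze": 20}}

```text
time_s: 0.65
ee_pos: [292.8, -334.2, 213.8]
ee_rot: [-180.0, -0.0, -34.5]
force: [1.9, -0.2, 0.5]
gripper_width: 54.1
```

```bash
python3 - <<'E'
from h import *
where('s'); plan(w('s',-128,-1,150),10.5)
E
```

```text
along -358.2 lat -286.0 z 213.8 rot [-179.99   -0.    -34.46] t 0.65 F [ 1.88 -0.25  0.49] w 54.1
shift [ -38.5 -364.3   63.9] turn [-2.000e-04 -1.000e-04 -7.847e-01]
```

>>> {"op": "drive_tool", "data": {"series": [[1,[-5,-48,0],[0,0,-0.14]],[1,[-10,-96,0],[0,0,-0.28]],[1,[-15,-144,0],[0,0,-0.42]],[1,[-20,-192,0],[0,0,-0.56]],[1,[-25,-240,0],[0,0,-0.7]]]}}

```text
time_s: 1.15
ee_pos: [409.0, -122.6, 214.0]
ee_rot: [180.0, -0.0, 5.7]
force: [-0.1, -0.5, 0.1]
gripper_width: 14.1
```

```bash
python3 - <<'E'
from h import *
where('s'); plan(w('s',-128,-1,120),10.5)
E
```

```text
along -205.4 lat -99.1 z 214.0 rot [ 1.7998e+02 -2.0000e-02  5.7100e+00] t 1.15 F [-0.07 -0.46  0.1 ] w 14.1
shift [  68.9 -104.3   94. ] turn [ 0.0004 -0.0003 -0.0836]
```

>>> {"op": "drive_tool", "data": {"series": [[1,[20,-30,10],[0,0,-0.03]],[1,[40,-60,30],[0,0,-0.06]],[1,[60,-90,60],[0,0,-0.0836]],[1,[69,-104,90],[0,0,-0.0836]],[1,[69,-104,94],[0,0,-0.0836]]]}}

```text
time_s: 1.65
ee_pos: [465.7, -12.6, 116.7]
ee_rot: [-179.9, 0.4, 10.4]
force: [-0.6, -0.2, 0.9]
gripper_width: 0.5
```

```bash
python3 - <<'E'
from h import *
where('s'); plan(w('s',-128,-1,24),10.5)
f=snap('wrist','w1.png'); snap('top','top1.png'); snap('side','side1.png')
print(w2pix(f,[w('s',-82.5,47,42),w('s',-82.5,-47,42)]))
E
```

```text
along -129.6 lat -1.3 z 116.7 rot [-179.9     0.39   10.36] t 1.65 F [-0.63 -0.19  0.89] w 0.5
shift [ 2.3 -0.2 92.7] turn [-0.0018  0.0068 -0.0024]
[[311.01863292 137.93023995]
 [305.90270751 250.30197199]]
```

View pics/w1.png

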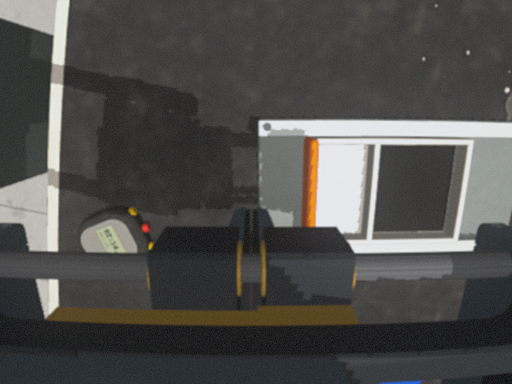

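The wrist view shows the lip at (311,140), where I predicted it at (311,138). The fingers at (250,225) are in front of it, and the stopwatch at (115,235) is clear. Descending now.

>>> {"op": "drive_tool", "data": {"series": [[1,[1,0,30],[0,0.007,0]],[1,[2,0,60],[0,0.007,0]],[1,[2,0,80],[0,0.007,0]],[1,[2,0,92],[0,0.007,0]],[1,[2,0,92],[0,0.007,0]]]}}

```text
time_s: 2.3
ee_pos: [469.2, -15.2, 28.1]
ee_rot: [180.0, -0.4, 10.1]
force: [-0.2, -0.5, 1.1]
gripper_width: 0.6
```

```bash
python3 - <<'E'
from h import *
where('s'); plan(w('s',-100,-1,24),10.5)
snap('wrist','w2.png')
E
```

```text
along -126.7 lat -4.5 z 28.1 rot [179.99  -0.37  10.08] t 2.3 F [-0.16 -0.48  1.06] w 0.6
shift [26.6 -3.7  4.2] turn [ 0.0001 -0.0064 -0.0074]
```

View pics/w2.png

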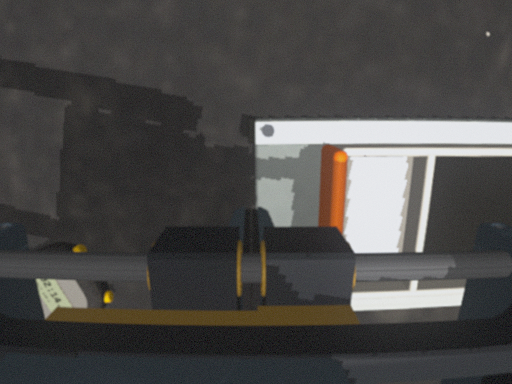

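>>> {"op": "drive_tool", "data": {"series": [[1,[6,-3,3],[0,-0.006,-0.007]],[1,[12,-3,3],[0,-0.006,-0.007]],[1,[18,-3,3],[0,-0.006,-0.007]],[1,[24,-3,3],[0,-0.006,-0.007]],[1,[30,-3,3],[0,-0.006,-0.007]]]}}

```text
time_s: 2.85
ee_pos: [499.3, -5.7, 25.4]
ee_rot: [180.0, -0.1, 10.6]
force: [0.0, 0.9, 0.5]
gripper_width: 0.1
```

>>> {"op": "drive_tool", "data": {"series": [[1,[5,0,0],[0,0,0]],[1,[10,0,0],[0,0,0]],[1,[15,0,0],[0,0,0]],[1,[20,0,0],[0,0,0]],[1,[25,0,0],[0,0,0]]]}}

```text
time_s: 3.35
ee_pos: [523.1, -1.1, 25.1]
ee_rot: [-180.0, -0.0, 10.6]
force: [-1.9, 0.2, 1.1]
gripper_width: 0.8
```

```bash
python3 - <<'E'
from h import *
where('s'); plan(w('s',-60,-1,24),10.5)
f=snap('top','t2.png')
cv2.imwrite('pics/t2c.png',cv2.resize(cv2.imread('pics/t2.png')[95:225,165:365],None,fx=4,fy=4,interpolation=cv2.INTER_CUBIC))
snap('wrist','w3.png')
E
```

```text
along -71.0 lat -0.5 z 25.1 rot [-1.7999e+02 -2.0000e-02  1.0570e+01] t 3.35 F [-1.93  0.19  1.05] w 0.8
shift [11.   0.5  1.1] turn [-0.0002 -0.0004  0.0013]
```

View pics/w3.png

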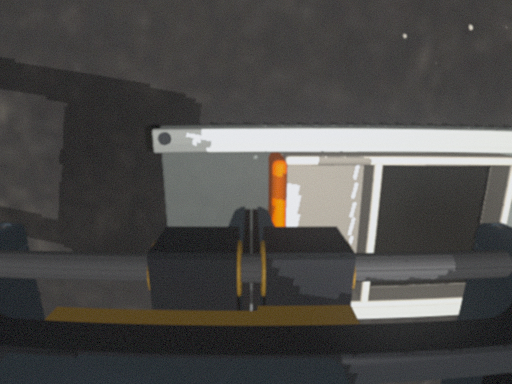

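The fingers are on the lip with about 1.9 N, and the tray is moving. I'll keep pushing.

>>> {"op": "drive_tool", "data": {"series": [[1,[5,0,0],[0,0,0]],[1,[10,0,0],[0,0,0]],[1,[14,0,0],[0,0,0]],[1,[18,0,0],[0,0,0]],[1,[22,0,0],[0,0,0]]]}}

```text
time_s: 3.95
ee_pos: [544.9, 2.9, 25.1]
ee_rot: [-180.0, -0.0, 10.6]
force: [-1.8, -0.9, -0.6]
gripper_width: 0.5
```

>>> {"op": "drive_tool", "data": {"series": [[1,[2,0,0],[0,0,0]],[1,[4,0,0],[0,0,0]],[1,[6,0,0],[0,0,0]],[1,[8,0,0],[0,0,0]],[1,[10,0,0],[0,0,0]]]}}

```text
time_s: 4.45
ee_pos: [554.5, 4.7, 25.1]
ee_rot: [-180.0, -0.0, 10.6]
force: [-2.0, 1.2, -1.4]
gripper_width: 0.6
```

>>> {"op": "drive_tool", "data": {"series": [[1,[1,0,0],[0,0,0]],[1,[2,0,0],[0,0,0]],[1,[3,0,0],[0,0,0]],[1,[4,0,0],[0,0,0]],[1,[5,0,0],[0,0,0]]]}}

```text
time_s: 4.95
ee_pos: [559.5, 5.5, 25.2]
ee_rot: [180.0, -0.1, 10.6]
force: [-3.4, 0.7, -0.1]
gripper_width: 0.6
```

>>> {"op": "drive_tool", "data": {"series": [[1,[1,0,0],[0,0,0]],[1,[2,0,0],[0,0,0]],[1,[3,0,0],[0,0,0]],[1,[3,0,0],[0,0,0]],[1,[3,0,0],[0,0,0]]]}}

```text
time_s: 5.45
ee_pos: [562.5, 6.0, 25.3]
ee_rot: [180.0, -0.1, 10.6]
force: [-0.6, 0.8, -1.0]
gripper_width: 0.3
```

>>> {"op": "drive_tool", "data": {"series": [[1,[1,0,0],[0,0,0]],[1,[2,0,0],[0,0,0]],[1,[3,0,0],[0,0,0]],[1,[4,0,0],[0,0,0]],[1,[5,0,0],[0,0,0]]]}}

```text
time_s: 5.95
ee_pos: [562.6, 6.1, 25.2]
ee_rot: [-180.0, 0.5, 10.6]
force: [-13.2, -4.0, 10.4]
gripper_width: 0.3
```

```bash
python3 - <<'E'
from h import *
where('s')
f=snap('top','t3.png')
cv2.imwrite('pics/t3c.png',cv2.resize(cv2.imread('pics/t3.png')[95:225,165:365],None,fx=4,fy=4,interpolation=cv2.INTER_CUBIC))
E
```

```text
along -31.0 lat -0.6 z 25.2 rot [-179.98    0.53   10.62] t 5.95 F [-13.17  -4.03  10.36] w 0.3
```

View pics/t3c.png

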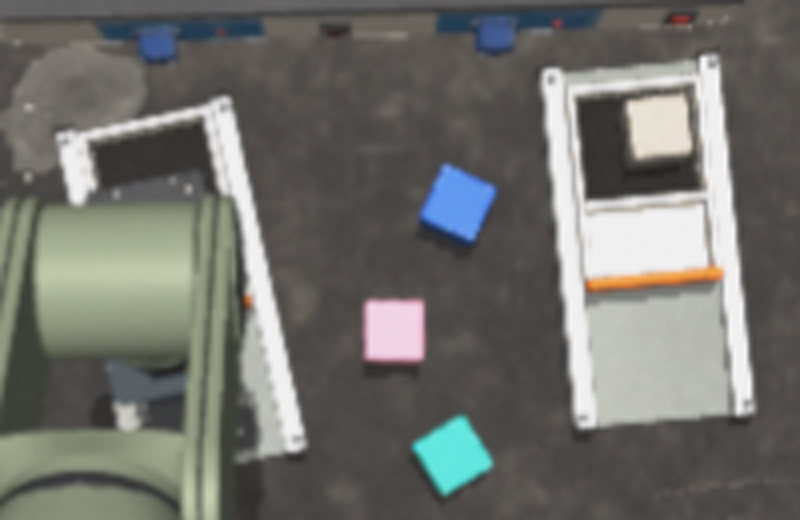

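The stop is reached: 13 N with no further travel, and the rear wall (crop (150,115)) is flush with the slide's rear end. I back off and lift.

>>> {"op": "drive_tool", "data": {"series": [[1,[-6,0,0],[0,0,0]],[1,[-20,0,0],[0,0,0]],[1,[-40,0,0],[0,0,0]],[1,[-40,0,-40],[0,0,0]],[1,[-40,0,-85],[0,0,0]]]}}

```text
time_s: 6.5
ee_pos: [527.3, -0.5, 110.2]
ee_rot: [-180.0, 0.0, 10.6]
force: [1.8, -0.2, -0.5]
gripper_width: 0.1
```

```bash
python3 - <<'E'
from h import *
where('s');snap('wrist','w4.png')
plan(w('f',5,0,140),3.4)
E
```

```text
along -66.8 lat -0.7 z 110.2 rot [-1.7999e+02  2.0000e-02  1.0550e+01] t 6.5 F [ 1.84 -0.16 -0.52] w 0.1
shift [ 31.4 321.  -19.7] turn [ 0.0023 -0.0162  0.125 ]
```

View pics/w4.png

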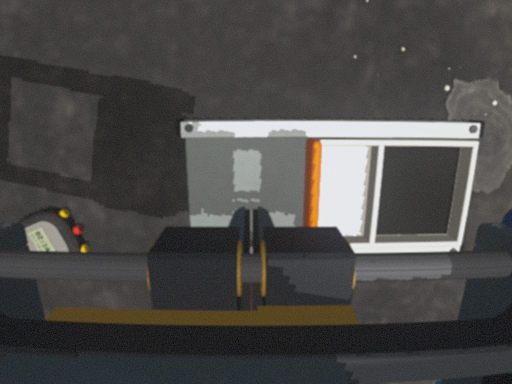

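The wrist view confirms the spare tray is home: its rear wall at (470,195) is flush with the rail ends. I move over to the loaded tray's finger well.

>>> {"op": "drive_tool", "data": {"series": [[1,[3,30,-30],[0,0,0.03]],[1,[8,78,-40],[0,0,0.06]],[1,[13,126,-40],[0,0,0.09]],[1,[18,174,-40],[0,0,0.125]],[1,[23,222,-40],[0,0,0.125]]]}}

```text
time_s: 7.05
ee_pos: [592.9, -216.8, 151.0]
ee_rot: [179.9, -0.3, 3.4]
force: [0.5, 0.1, 0.5]
gripper_width: 0.3
```

```bash
python3 - <<'E'
from h import *
where('f')
plan(w('f',0,0,120),3.4)
E
```

```text
along -19.1 lat 95.2 z 151.0 rot [179.9   -0.29   3.38] t 7.05 F [0.53 0.1  0.55] w 0.3
shift [19.  95.1 31.3] turn [ 0.0017 -0.0051 -0.0004]
```

>>> {"op": "drive_tool", "data": {"series": [[1,[7,40,0],[0,-0.005,0]],[1,[14,75,10],[0,-0.005,0]],[1,[19,95,25],[0,-0.005,0]],[1,[19,95,31],[0,-0.005,0]],[1,[19,95,31],[0,-0.005,0]]]}}

```text
time_s: 7.55
ee_pos: [615.6, -307.9, 117.9]
ee_rot: [-179.9, 0.3, 3.4]
force: [-0.1, 0.4, 0.4]
gripper_width: 0.5
```

```bash
python3 - <<'E'
from h import *
where('f')
plan(w('f',0,0,20),3.4)
f=snap('wrist','w5.png')
print(w2pix(f,[w('f',-27.3,47,42),w('f',-23.3,42,14),w('f',24.7,42,14),w('f',24.7,47,30), w('f',0,0,20)]))
E
```

```text
along -1.9 lat 2.9 z 117.9 rot [-179.93    0.29    3.37] t 7.55 F [-0.14  0.39  0.39] w 0.5
shift [ 2.4  3.1 97.8] turn [-0.0013  0.0051 -0.0005]
[[216.73224927 143.54271987]
 [225.03456682 145.59959293]
 [280.67970704 145.58379148]
 [282.51403657 141.80859705]
 [252.03477701 194.36565906]]
```

View pics/w5.png

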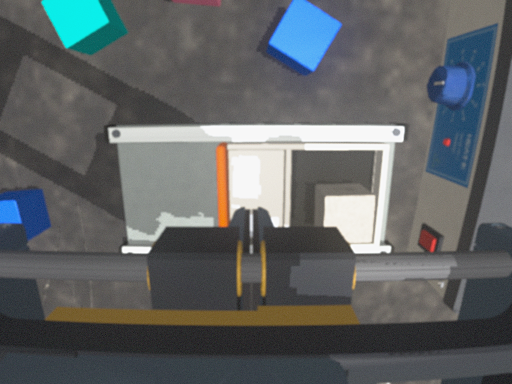

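The wrist view shows the lip at (222,145), the finger well from about 228 to 285, and the partition at (288,170). The mortar cube is at (345,210), behind the partition. This puts the well about 2.5 mm further back than predicted, so I shift for that and descend.

>>> {"op": "drive_tool", "data": {"series": [[1,[5,3,20],[0,0.005,0]],[1,[5,3,40],[0,0.005,0]],[1,[5,3,55],[0,0.005,0]],[1,[5,3,60],[0,0.005,0]],[1,[5,3,60],[0,0.005,0]]]}}

```text
time_s: 8.1
ee_pos: [620.7, -310.0, 59.1]
ee_rot: [-180.0, -0.0, 3.5]
force: [-0.4, 0.3, -0.5]
gripper_width: 0.5
```

```bash
python3 - <<'E'
from h import *
where('f')
plan(w('f',2.5,0,22),3.4)
f=snap('wrist','w6.png')
E
```

```text
along 3.2 lat 0.5 z 59.1 rot [-1.7998e+02 -3.0000e-02  3.4600e+00] t 8.1 F [-0.41  0.26 -0.47] w 0.5
shift [-0.7  0.5 37.1] turn [-0.0004 -0.0005  0.0011]
```

View pics/w6.png

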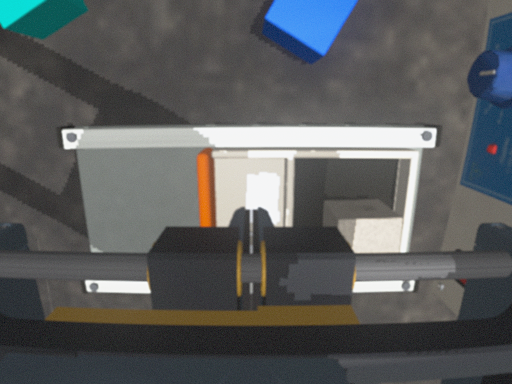

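>>> {"op": "drive_tool", "data": {"series": [[1,[-1,0,12],[0,0,0]],[1,[-1,0,22],[0,0,0]],[1,[-1,0,30],[0,0,0]],[1,[-1,0,36],[0,0,0]],[1,[-1,0,36],[0,0,0]]]}}

```text
time_s: 8.65
ee_pos: [619.1, -310.5, 21.8]
ee_rot: [-179.9, 0.1, 3.4]
force: [0.2, 0.6, 0.3]
gripper_width: 0.5
```

```bash
python3 - <<'E'
from h import *
where('f')
f=snap('wrist','w7.png'); snap('side','s7.png')
cv2.imwrite('pics/s7c.png',cv2.resize(cv2.imread('pics/s7.png')[170:275,190:390],None,fx=4,fy=4,interpolation=cv2.INTER_CUBIC))
E
```

```text
along 1.5 lat 0.1 z 21.8 rot [-1.7993e+02  6.0000e-02  3.4100e+00] t 8.65 F [0.2  0.64 0.32] w 0.5
```

View pics/s7c.png

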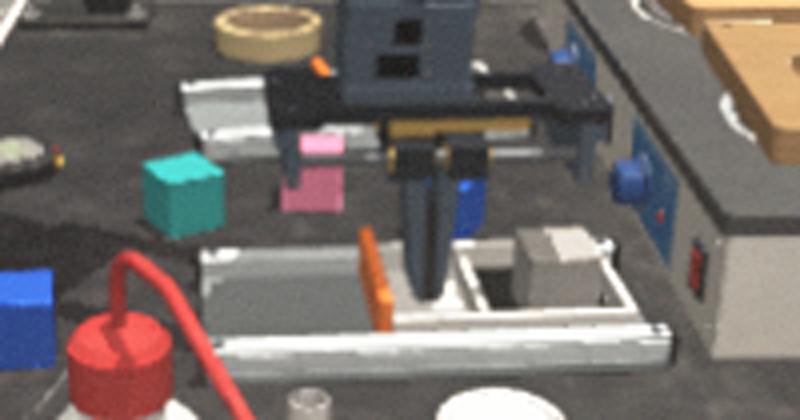

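The side view shows the shut fingers at crop (428,290) standing in the well, between the lip (375,280) and the partition (470,280). They are clear of the cube at (560,260). I draw gently.

>>> {"op": "drive_tool", "data": {"series": [[1,[-2,0,0],[0,0,0]],[1,[-4,0,0],[0,0,0]],[1,[-6,0,0],[0,0,0]],[1,[-8,0,0],[0,0,0]],[1,[-10,0,0],[0,0,0]]]}}

```text
time_s: 9.25
ee_pos: [609.7, -311.5, 23.4]
ee_rot: [180.0, -0.1, 3.4]
force: [-0.9, 0.5, -0.3]
gripper_width: 0.4
```

>>> {"op": "drive_tool", "data": {"series": [[1,[-2,0,0],[0,0,0]],[1,[-4,0,0],[0,0,0]],[1,[-6,0,0],[0,0,0]],[1,[-8,0,0],[0,0,0]],[1,[-10,0,0],[0,0,0]]]}}

```text
time_s: 9.75
ee_pos: [600.0, -312.1, 23.3]
ee_rot: [180.0, -0.1, 3.4]
force: [2.2, 1.2, 0.6]
gripper_width: 0.4
```

```bash
python3 - <<'E'
from h import *
where('f')
f=snap('wrist','w8.png')
E
```

```text
along -17.6 lat -0.3 z 23.3 rot [ 1.7999e+02 -9.0000e-02  3.4200e+00] t 9.75 F [2.22 1.17 0.56] w 0.4
```

View pics/w8.png

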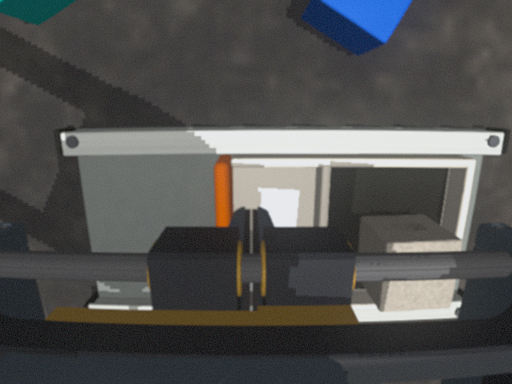

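The fingers are on the back of the lip at (225,190) with 2.2 N, and the cube stands in the bay. I continue drawing at about 25 mm/s.

>>> {"op": "drive_tool", "data": {"series": [[1,[-2,0,0],[0,0,0]],[1,[-4.5,0,0],[0,0,0]],[1,[-7,0,0],[0,0,0]],[1,[-9.5,0,0],[0,0,0]],[1,[-12,0,0],[0,0,0]]]}}

```text
time_s: 10.3
ee_pos: [587.7, -312.8, 23.3]
ee_rot: [180.0, -0.1, 3.4]
force: [2.2, -0.5, -0.0]
gripper_width: 0.3
```

>>> {"op": "drive_tool", "data": {"series": [[1,[-2.5,0,0],[0,0,0]],[1,[-5,0,0],[0,0,0]],[1,[-7.5,0,0],[0,0,0]],[1,[-10,0,0],[0,0,0]],[1,[-12.5,0,0],[0,0,0]]]}}

```text
time_s: 10.8
ee_pos: [575.3, -313.6, 23.2]
ee_rot: [180.0, -0.1, 3.4]
force: [1.6, -0.2, 0.3]
gripper_width: 0.3
```

>>> {"op": "drive_tool", "data": {"series": [[1,[-2.5,0,0],[0,0,0]],[1,[-5,0,0],[0,0,0]],[1,[-7.5,0,0],[0,0,0]],[1,[-10,0,0],[0,0,0]],[1,[-12.5,0,0],[0,0,0]]]}}

```text
time_s: 11.3
ee_pos: [562.8, -314.4, 23.3]
ee_rot: [180.0, -0.1, 3.4]
force: [2.0, -1.1, 0.4]
gripper_width: 0.5
```

>>> {"op": "drive_tool", "data": {"series": [[1,[-2.5,0,0],[0,0,0]],[1,[-5,0,0],[0,0,0]],[1,[-7.5,0,0],[0,0,0]],[1,[-10,0,0],[0,0,0]],[1,[-12.5,0,0],[0,0,0]]]}}

```text
time_s: 11.8
ee_pos: [550.3, -315.1, 23.2]
ee_rot: [180.0, -0.1, 3.4]
force: [2.5, -0.3, 0.3]
gripper_width: 0.5
```

```bash
python3 - <<'E'
from h import *
where('f')
f=snap('wrist','w9.png')
E
```

```text
along -67.5 lat -0.4 z 23.2 rot [ 1.7999e+02 -7.0000e-02  3.4100e+00] t 11.8 F [ 2.51 -0.35  0.35] w 0.5
```

View pics/w9.png

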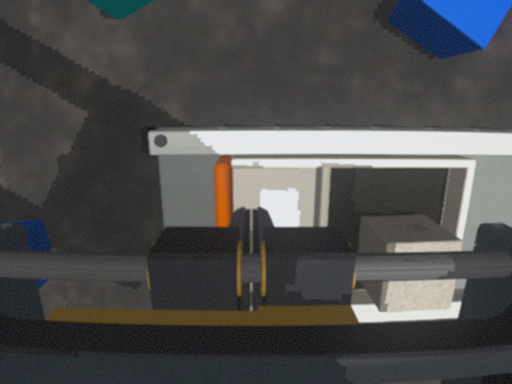

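The loaded tray is following, and the cube is unmoved in its bay. I continue to the stop and slow down near it.

>>> {"op": "drive_tool", "data": {"series": [[1,[-2.5,0,0],[0,0,0]],[1,[-5,0,0],[0,0,0]],[1,[-7.5,0,0],[0,0,0]],[1,[-10,0,0],[0,0,0]],[1,[-12.5,0,0],[0,0,0]]]}}

```text
time_s: 12.35
ee_pos: [537.7, -315.7, 23.1]
ee_rot: [-180.0, -0.1, 3.4]
force: [1.3, -0.9, 0.7]
gripper_width: 0.6
```

>>> {"op": "drive_tool", "data": {"series": [[1,[-2,0,0],[0,0,0]],[1,[-4,0,0],[0,0,0]],[1,[-5.5,0,0],[0,0,0]],[1,[-7,0,0],[0,0,0]],[1,[-8,0,0],[0,0,0]]]}}

```text
time_s: 12.85
ee_pos: [529.9, -316.2, 23.1]
ee_rot: [-180.0, -0.1, 3.4]
force: [1.0, 0.1, 0.2]
gripper_width: 0.9
```

>>> {"op": "drive_tool", "data": {"series": [[1,[-1,0,0],[0,0,0]],[1,[-2,0,0],[0,0,0]],[1,[-3,0,0],[0,0,0]],[1,[-4,0,0],[0,0,0]],[1,[-5,0,0],[0,0,0]]]}}

```text
time_s: 13.35
ee_pos: [524.9, -316.5, 23.1]
ee_rot: [-180.0, -0.1, 3.4]
force: [1.8, -0.1, 0.1]
gripper_width: 0.2
```

>>> {"op": "drive_tool", "data": {"series": [[1,[-1,0,0],[0,0,0]],[1,[-2,0,0],[0,0,0]],[1,[-3,0,0],[0,0,0]],[1,[-4,0,0],[0,0,0]],[1,[-5,0,0],[0,0,0]]]}}

```text
time_s: 13.85
ee_pos: [519.9, -316.8, 23.1]
ee_rot: [-180.0, -0.1, 3.4]
force: [2.7, -0.5, 0.7]
gripper_width: 0.6
```

>>> {"op": "drive_tool", "data": {"series": [[1,[-1,0,0],[0,0,0]],[1,[-2,0,0],[0,0,0]],[1,[-3,0,0],[0,0,0]],[1,[-4,0,0],[0,0,0]],[1,[-4,0,0],[0,0,0]]]}}

```text
time_s: 14.35
ee_pos: [516.2, -317.1, 23.1]
ee_rot: [180.0, -0.1, 3.4]
force: [2.4, -0.2, -0.0]
gripper_width: 0.5
```

>>> {"op": "drive_tool", "data": {"series": [[1,[-1,0,0],[0,0,0]],[1,[-2,0,0],[0,0,0]],[1,[-3,0,0],[0,0,0]],[1,[-3,0,0],[0,0,0]],[1,[-3,0,0],[0,0,0]]]}}

```text
time_s: 14.85
ee_pos: [516.1, -317.2, 23.3]
ee_rot: [179.9, -0.4, 3.4]
force: [9.6, 2.0, -3.7]
gripper_width: 0.7
```

```bash
python3 - <<'E'
from h import *
where('f')
f=snap('wrist','w10.png')
E
```

```text
along -101.7 lat -0.4 z 23.3 rot [179.94  -0.41   3.36] t 14.85 F [ 9.58  1.97 -3.74] w 0.7
```

View pics/w10.png

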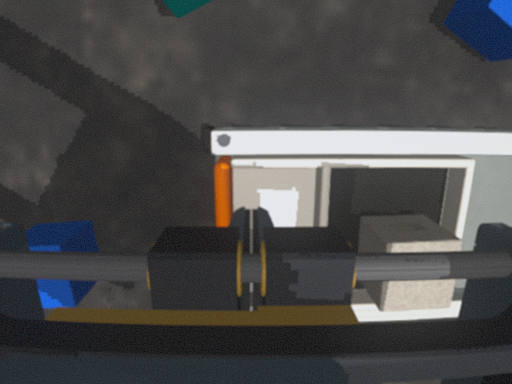

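The front stop is firm: 9.6 N with no travel. I ease off the lip inside the well, then rise straight up.

>>> {"op": "drive_tool", "data": {"series": [[1,[3,0,0],[0,0,0]],[1,[7,0,0],[0,0,0]],[1,[11,0,0],[0,0,0]],[1,[11,0,0],[0,0,0]],[1,[11,0,-10],[0,0,0]]]}}

```text
time_s: 15.4
ee_pos: [522.6, -315.9, 32.0]
ee_rot: [-179.9, 0.1, 3.4]
force: [-0.3, 0.3, -0.9]
gripper_width: 0.5
```

```bash
python3 - <<'E'
from h import *
where('f')
f=snap('wrist','w11.png')
E
```

```text
along -95.1 lat 0.5 z 32.0 rot [-1.7987e+02  1.4000e-01  3.4200e+00] t 15.4 F [-0.32  0.34 -0.9 ] w 0.5
```

View pics/w11.png

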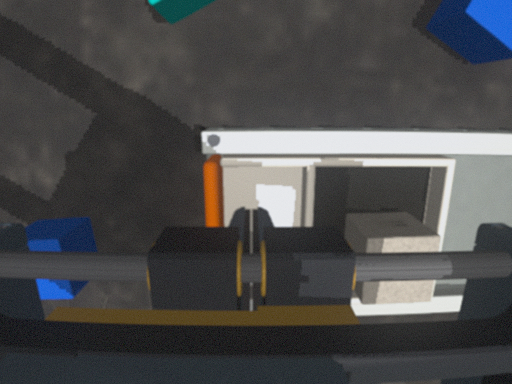

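The fingers are off the lip (lip at (212,190), fingers 232–272) and the force is near zero. I rise straight up.

>>> {"op": "drive_tool", "data": {"series": [[1,[0,0,-15],[0,0,0]],[1,[0,0,-40],[0,0,0]],[1,[0,0,-75],[0,0,0]],[1,[0,0,-120],[0,0,0]],[1,[0,0,-160],[0,0,0]]]}}

```text
time_s: 15.95
ee_pos: [523.6, -316.7, 195.8]
ee_rot: [180.0, -0.1, 3.4]
force: [1.4, -0.2, -0.5]
gripper_width: 0.2
```

>>> {"op": "drive_tool", "data": {"series": [[1,[-35,0,0],[0,0,0]],[1,[-75,0,0],[0,0,0]],[1,[-110,0,0],[0,0,0]],[1,[-130,0,0],[0,0,0]],[1,[-130,0,0],[0,0,0]]]}}

```text
time_s: 16.45
ee_pos: [391.5, -324.2, 193.9]
ee_rot: [180.0, -0.0, 3.3]
force: [-0.1, -0.0, 0.1]
gripper_width: 0.4
```

```bash
python3 - <<'E'
from h import *
where('f')
f=snap('top','t12.png'); g=snap('side','s12.png')
a=cv2.resize(cv2.imread('pics/t12.png')[95:225,165:365],None,fx=4,fy=4,interpolation=cv2.INTER_CUBIC)
cv2.imwrite('pics/t12c.png',a)
cv2.imwrite('pics/s12c.png',cv2.resize(cv2.imread('pics/s12.png')[170:275,190:390],None,fx=4,fy=4,interpolation=cv2.INTER_CUBIC))
E
```

```text
along -226.5 lat -0.0 z 193.9 rot [ 1.7998e+02 -4.0000e-02  3.2800e+00] t 16.45 F [-0.07 -0.02  0.13] w 0.4
```

View pics/t12c.png

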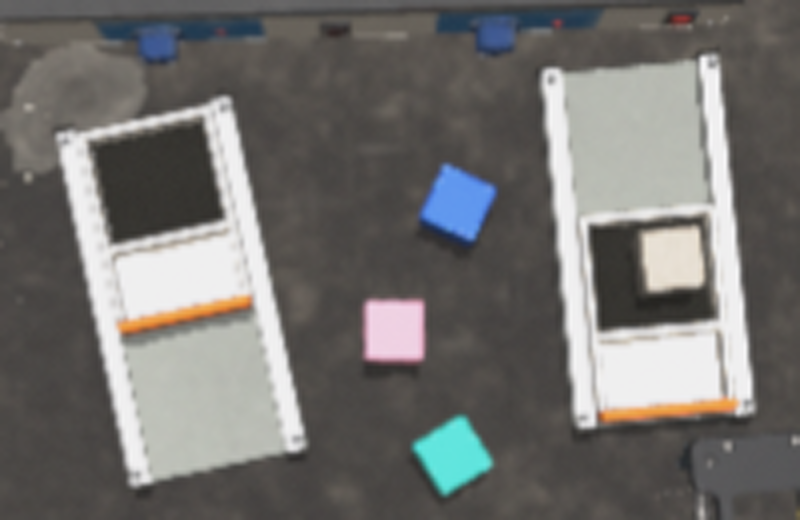

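View pics/s12c.png

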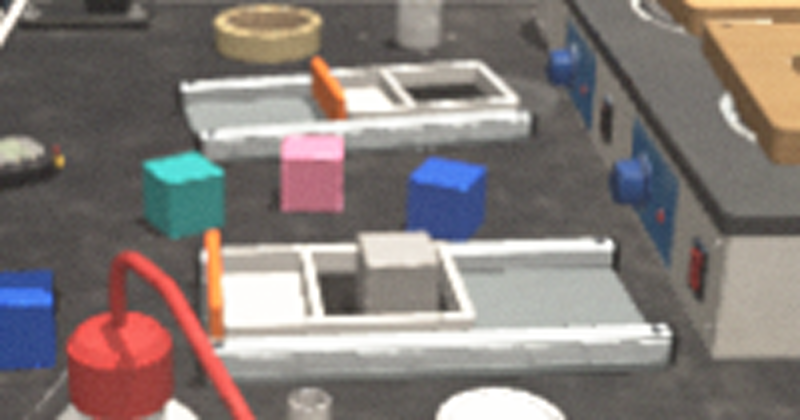

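```bash
python3 - <<'E'
from h import *
import pickle
f=pickle.load(open('pics/t12.pkl','rb'))
c=lambda L:np.array(L)/4+[165-.375,95-.375]
for s,lip in(('s',[(119,327),(251,300)]),('f',[(600,415),(737,405)])):
    m=pix2w(f,c(lip),42)[:,:2].mean(0); o,y=SL[s]; y=np.radians(y); print(s,(m-o)@[np.cos(y),np.sin(y)])
m=pix2w(f,c([(672,258)]),54)[0,:2]; o,y=SL['f'];y=np.radians(y); print('cube',(m-o)@[np.cos(y),np.sin(y)],(m-o)@[-np.sin(y),np.cos(y)])
a=cv2.imread('pics/top0.png').astype(int);b=cv2.imread('pics/t12.png').astype(int)
for n,(u,v) in dict(mallet=(408,210),funnel=(398,178),tape=(136,194),bottle=(131,143),tin=(387,146),watch=(249,257)).items(): print(n,abs(a-b)[v-14:v+14,u-14:u+14].mean().round(1))
E
```

```text
s -17.74647099423705
f -116.79422007853205
cube -15.29660697860564 -10.199586337995223
mallet 0.8
funnel 1.1
tape 0.8
bottle 0.9
tin 0.7
watch 0.9
```

View pics/t12.png

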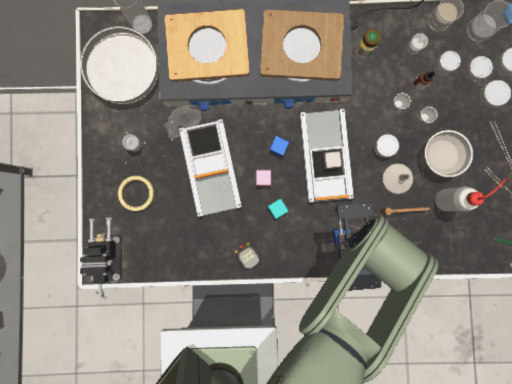

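Home-to-out lip difference is 99 mm, against 100 expected. The cube is about 12 mm from the bay centre, nothing else moved, and the arm is clear at z ≈ 194. Handing in.

```bash
python3 - <<'E'
from h import *
print(env.job_done())
E
```

```text
the job is handed in; nothing more can be done
None
```

I pushed the empty tray on the left slide fully home, then drew the loaded tray on the right slide out to its front stop and handed the job in at about 16.5 s. The hand-in gave no verdict.

- **Empty tray:** I pushed its lip with the shut fingers until it stopped moving at about 13 N. Its rear wall stands flush with the rail ends.
- **Loaded tray:** I hooked the shut fingers behind the orange lip and drew it out at about 20–25 mm/s with roughly 2 N. It stopped firmly at 9.6 N. I then eased off and lifted straight clear.
- **Last checks:** In the final top view the loaded lip stands 99 mm further forward on its slide than the home lip; 100 mm is expected. The cube stands upright about 12 mm from the bay centre, where the limit is 36 mm. The six other listed things show no change against the first picture, and the arm is clear of everything.
- **Small disagreement:** By the top-view estimate the loaded tray started about 10 mm out, which fits the given 0–12 mm. My lip estimates shifted by up to about 5 mm between the wrist, contact and top-view measurements. I took the force rise at each stop as the deciding sign. No check failed.

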